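Tip the model houses out of the lidded parts box

TASK

Swing the half-open lid of the parts box fully back until it snaps past its detent and stays there by itself; only then tip the box right over about its axle (the side lever is there for that), so that all three little model houses slide out into the tray in front of it. Leave the box tipped over with its lid still snapped back, and do not disturb the glue bottle, the tape roll or the rule.

Things in the scene. Friction and masses are not known exactly. Their poses are not given: they have to be found in the camera images.
- stand: fixed plywood tipping stand, 115 x 152 mm, 110 mm high. Its origin is on the table right below the axle; its +x axis points level to the pouring side (towards the tray), y runs along the axle, z up. The axle is 100 mm above the table.
- axle (a point): middle of the axle about which the grey box tips, 100 mm above the table: the front edge of the box's floor. The grey plastic box: floor 70 mm long (from the axle to -x of the stand), 110 mm wide along y, 45 mm high, walls 3 mm; its front wall slopes outward at 45 degrees like a scoop, so the open top runs from 70 mm behind to 45 mm in front of the axle.
- tub (a joint): tip angle of the box: 0 upright on its rest, grows as the box rolls forward to the pouring side, 1.92 fully tipped against its stop. Light (2 to 3 N at the lever); beyond about 1.1 rad it falls the rest of the way by itself and stays over.
- lever_bar (a point): middle of the free part of the steel lever bar of the box, a round bar 10 mm thick, level along the axle, standing out 60 to 145 mm from the box's middle on the stand's +y side (this point at 115 mm). With the box upright it is 60 mm behind (-x of the stand) and 85 mm above the axle; it turns with the box. Pushing it level towards the stand's +x tips the box (the bar rises 19 mm midway on its arc).
- lid_hinge (a point): middle of the lid's hinge line, along the top of the box's rear wall: with the box upright 70 mm behind the axle (-x of the stand) and 46 mm above it, parallel to the axle.
- lid_edge (a point): middle of the free edge of the white lid, a plate 115 x 110 mm and 3 mm thick, 115 mm from the hinge. The edge rises about 30 mm on its arc as the lid comes upright; a finger that pushes it should reach only 20 to 35 mm below it, or the edge meets the gripper above the fingers and jams.
- lid (a joint): lid angle: 0 shut, 0.78 to 0.95 at the start (a weak spring holds it half open), 1.57 upright, 2.3 fully back against its stop. A spring detent sits between 1.8 and 2.1: a lid let go before 1.95 springs back to half open (0.8 to 1.2); pushed to 2.2 or more and let go it stays at about 2.1, hardly less while the box is tipped. Needs only 1 to 3 N at the edge; it can be pushed on its underside or free edge from the pouring side, following the edge upward.
- tray: fixed cardboard tray, 170 mm (its x, along the stand's +x) x 180 mm, walls 30 mm high and 4 mm thick, on the table in front of the stand; origin under its centre, about 90 mm in front of the axle.
- house1: loose white gabled model house, about 30 x 22 x 27 mm, 15 g, lying in the box; origin at the centre of its underside
- house2: loose white gabled model house, about 26 x 20 x 30 mm, 15 g, lying in the box; origin at the centre of its underside
- house3: loose white gabled model house, about 24 x 24 x 26 mm, 15 g, lying in the box; origin at the centre of its underside
- glue: bystander: white glue bottle, 44 mm across, 120 mm high, standing; origin at its foot
- tape: bystander: roll of paper tape lying flat, 90 mm across, 25 mm high; origin at its foot
- rule: bystander: flat aluminium rule, 200 x 34 x 5 mm; origin under its centre
There are look-alikes about, which are no part of the job. What is meant by the tray is not black or pink, and is the larger of those in its own colour.

How it is judged:
By the outcome, as a careful person would: the job done as asked, in the order asked, and still so for the second after the job is handed in, with the robot touching nothing.
It also fails if it takes over 54 s, if anything falls off the work surface, if the arm or the gripper's body presses on something with over 40 N, if the wrist force passes 120 N, or if a joint passes its speed limit or range.

ROBOT

A 7-joint arm with a two-finger parallel gripper is mounted at the origin on the work surface. World frame = base frame: x ahead of the robot, y to its left, z up, the work surface at z = 0. Lengths are in m, angles in degrees, forces in N, time in s.
With the tool pointing down it reaches from about 0.425 to 0.875 m from the base axis. Payload 4.7 kg.
Tool frame: the origin (TCP) lies midway between the tips of the shut fingers; the grasp point (between the pads) lies env.grip_point_offset behind it (env.grip_point_offset is the distance from the TCP to the grasp point, in m); z points along the fingers, y is the line along which they close (so a half turn about z gives the same grasp; the last joint's range is limited). The gripper opens to 87 mm and grips with 3 to 60 N. Pads are 19 mm wide; open, the fingers measure 117 mm over their backs; the gripper's body (75 mm by 190 mm) begins 51 mm behind the grasp point.
Start: joints at [-66.629, 18.392, -4.016, 83.108, 1.295, 78.541, -3.26], TCP at [0.249, 0.6, 0.184] pointing down, gripper open.
Joint ranges: [-163.93, 163.93], [-17.29, 119.83], [-79.2, 71.16], [3.27, 140.29], [-89.18, 269.18], [5.43, 117.66], [-154.24, 154.24]. Speed limits (degrees/s): [147.25, 147.25, 180, 180, 180, 180, 180].

INTERFACE

Orientations are given as [roll, pitch, yaw] about the fixed x, y, z axes, in that order (R = Rz(yaw) Ry(pitch) Rx(roll)).
In Python, from cell import env gives the robot as it stands.
- The arm moves only by the shell command python3 -m creep 'ROWS' [FORCE]. ROWS is a JSON object of lists of equal length, an entry for each row: "translation": the shift along the tool's x, y, z in units of 0.08 m (1.0 is 0.08 m), a list of three; "turn": the turn, a rotation vector about the tool's x, y, z in units of 180 degrees (1.0 is 180 degrees), a list of three; "grip": the opening, from 0 (shut) to 1 (fully open). In form: {"translation": [[x, y, z], ...], "turn": [[ax, ay, az], ...], "grip": [grip, ...]}. A call has 1 to 5 rows; each row shifts and turns the commanded pose from where the row before left it, along the tool's axes as they then stand; what a row does not reach is not made up. A row lasts 1/8 s, in which the tool goes at most 62.5 mm and 10.7 degrees, less where a joint would pass 70% of its speed; a pose out of reach is approached as far as the arm can. A call with a number of a shift or a turn outside -1 to 1 is refused whole. A call with a gripper value outside its range is refused whole. The fingers move at their own pace and stop on an object; FORCE is the grip in N (left out, the last holds). Time passes only in rows, so rows that do not move let the fingers close. It gives the time, the measured TCP pose, the force, the opening and the grip force at its end, in the units of the state.
- env.get_obs(): the state, without advancing time (a new reading comes with each control period).
- env.read_camera(name): name is "scene" or "top"; returns a dict with "frame" (384x512x3 uint8, red, green, blue), "z_map" (384x512 float32, m along the optical axis (not along the pixel's ray), 0 where there is no reading), "K" (3x3 intrinsics, pixels), "rvec" (rotation vector, rad) and "tvec" (3), from world to camera coordinates, as OpenCV has them. Camera axes: x right, y down, z forward; pixel columns grow to the right and rows downward; lengths in m; the calibration is good to about 2 mm. A picture is of the moment at which its call begins.
- env.sign_off(): hands the job in; it is judged then, once.
The state is a dict: "time_s": time; "qpos": joint angles; "joint_velocities": joint speeds; "effort": joint torques, N m; "tool_pos": TCP position; "tool_rot": TCP orientation; "force": force on the tool from outside, world axes, zero at the start; "wrist_torque": the same for the moment, N m; "grip_width": finger opening in m; "grasp_force": force on a finger pad.
Only numpy, scipy, OpenCV 4.12 (cv2) and the standard library are available. Lean on these libraries where they do the work, as an engineer would, in place of code of your own. Each camera call takes 0.05 s, during which the arm holds its last target. There are 200 camera calls.

## Working session

There is one attempt and no reset: what is moved stays moved. The work goes in short steps, Python scripts to look and compute and a shell command to move; the robot and the scene stay as the last step left them, time stands still between calls to the robot, and variables do not carry over. Pictures are saved under pics/ and viewed, at most 10 in all, crops included, and the job is handed in when it is done.

```bash
mkdir -p pics
cat > h.py <<'E'
import numpy as np, cv2
from cell import env
def cam(n):
    c=env.read_camera(n); return c
def world(c,u,v,r=1):
    z=c["z_map"][v-r:v+r+1,u-r:u+r+1]; z=np.median(z[z>0])
    K=c["K"]; p=np.array([(u-K[0,2])*z/K[0,0],(v-K[1,2])*z/K[1,1],z])
    R=cv2.Rodrigues(np.array(c["rvec"]))[0]
    return R.T@(p-np.array(c["tvec"]).ravel())
E
python3 - <<'E'
from h import *
import pickle
cs={n:cam(n) for n in("scene","top")}
pickle.dump(cs,open("c0.pkl","wb"))
for n,c in cs.items(): cv2.imwrite(f"pics/{n}0.png",cv2.resize(c["frame"][:,:,::-1],(800,600)))
print(env.get_obs(),env.grip_point_offset)
E
```

```text
{'time_s': 0.1, 'qpos': array([-66.62868629,  18.43517079,  -4.01609765,  83.16904877,
         1.29620538,  78.54029641,  -3.25784488]), 'joint_velocities': array([ 0.10360986, -0.09216459, -0.02532672, -0.08917193,  0.01374322,
       -0.17688841, -0.02310508]), 'effort': array([ 7.20686307e-05, -4.92572165e+01, -4.05485937e-01, -3.13400066e+01,
       -6.40702969e-02,  3.95632675e-02,  6.05472451e-05]), 'tool_pos': array([0.24924243, 0.59970066, 0.183257  ]), 'tool_rot': array([-1.79900786e+02,  6.48030680e-03,  1.57441245e+02]), 'force': array([-0.02969812, -0.96631814,  0.56698472]), 'wrist_torque': array([-0.05331292,  0.00628564,  0.04951076]), 'grasp_force': 0.0, 'grip_width': 0.0867753813794054} 0.0187
```

View pics/scene0.png

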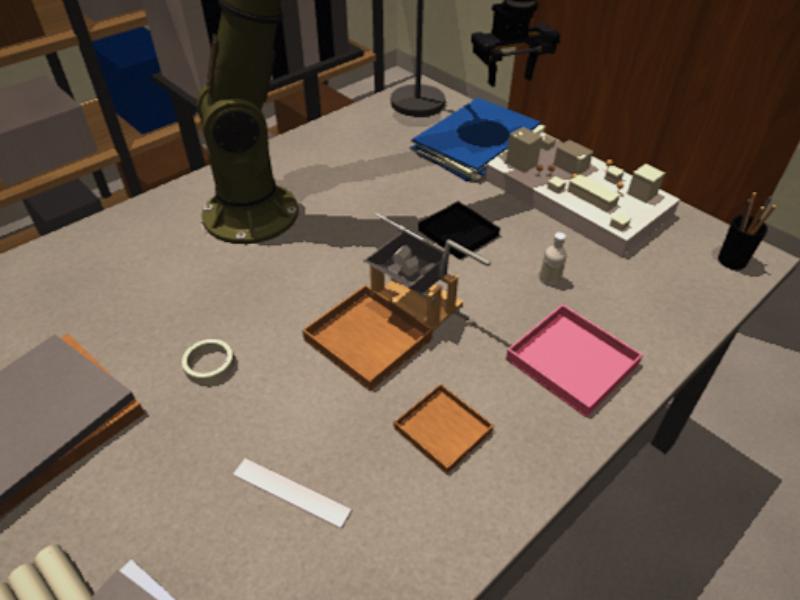

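View pics/top0.png

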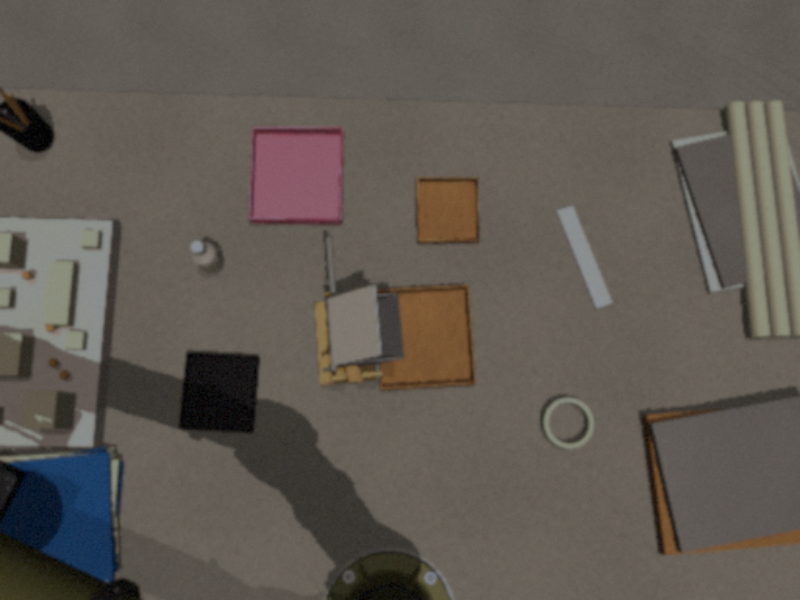

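The scene view shows the stand at (415,280), with its orange tray at (370,335). In the top view the lid is at (355,325), the lever at (328,262) and the large orange tray at (428,337), so it pours towards world -y. The glue is at (205,255), beyond the lever and to its left.

Run:
```python
from h import *
import pickle
cs=pickle.load(open("c0.pkl","rb")); c=cs["top"]; s=512/800
np.set_printoptions(precision=3,suppress=True)
for n,u,v in [("trayNR",472,385),("trayFR",467,287),("trayFL",400,289),("trayC",430,337),("lever tip",327,240),("lever mid",330,265),("lever in",332,285),
 ("lid FL",333,297),("lid FR",374,290),("lid NR",379,357),("lid NL",334,362),("lid midR",377,323),("lid midL",332,330),("box",392,320),("boxlipF",400,297),("boxlipN",402,355),("standNL",324,380),("standFL",321,306),("glue",205,255),("axNr",360,376)]:
    print(n,world(c,round(u*s),round(v*s),0))
f=c["frame"][165:260,190:320,::-1]; f=cv2.convertScaleAbs(cv2.resize(f,(780,570),interpolation=cv2.INTER_CUBIC),alpha=1.5)
cv2.imwrite("pics/crop1.png",f)
```

```text
trayNR [ 0.401 -0.141 -0.   ]
trayFR [ 0.573 -0.128  0.03 ]
trayFL [ 0.567 -0.007  0.031]
trayC [ 0.484 -0.063  0.005]
lever tip [0.613 0.115 0.19 ]
lever mid [0.572 0.108 0.192]
lever in [0.542 0.105 0.189]
lid FL [0.527 0.104 0.159]
lid FR [0.525 0.037 0.231]
lid NR [0.437 0.026 0.113]
lid NL [0.421 0.098 0.155]
lid midR [0.475 0.031 0.231]
lid midL [0.474 0.105 0.151]
box [0.494 0.007 0.139]
boxlipF [ 0.558 -0.007  0.006]
boxlipN [ 0.437 -0.01   0.144]
standNL [0.402 0.126 0.015]
standFL [0.535 0.137 0.018]
glue [0.608 0.333 0.09 ]
axNr [0.41  0.062 0.011]
```

View pics/crop1.png

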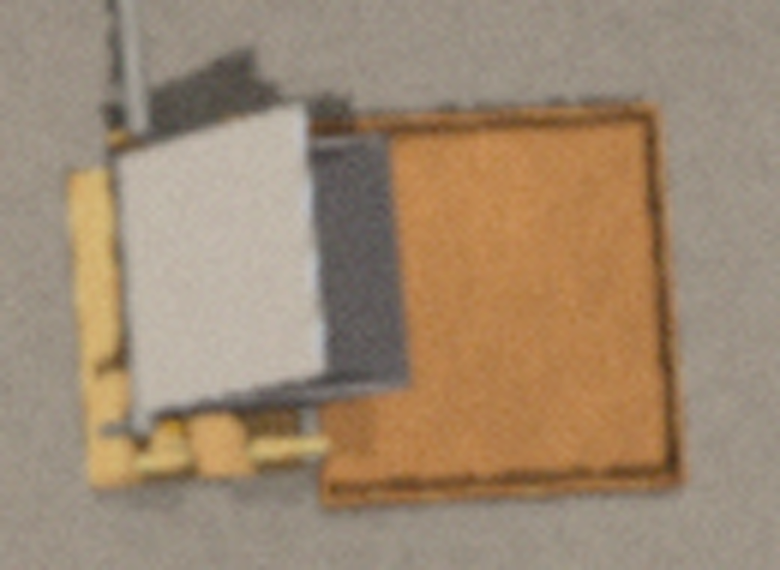

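```bash
cat > go.py <<'E'
import sys
from h import *
from scipy.spatial.transform import Rotation as R
# stand frame -> tool shift in units; args: stand x y z of wanted TCP
np.set_printoptions(precision=3,suppress=True)
A=np.array([.478,.043,0]); t=np.radians(5); M=np.array([[np.sin(t),np.cos(t),0],[-np.cos(t),np.sin(t),0],[0,0,1]])
o=env.get_obs(); p=o["tool_pos"]; T=R.from_euler("xyz",o["tool_rot"],degrees=True).as_matrix()
print("t",o["time_s"],"stand",(M.T@(p-A))*1000,"rpy",o["tool_rot"],"F(stand)",M.T@o["force"],"q",o["qpos"])
if len(sys.argv)>3:
    g=A+M@(np.array(list(map(float,sys.argv[1:4])))/1000); print("units",T.T@(g-p)/.08)
E
python3 -m creep '{"translation":[[0,0,-0.65],[0,0,-0.65],[0,0,-0.65],[0,0,0],[0,0,0]],"turn":[[0,0,0.059],[0,0,0.059],[0,0,0.059],[0,0,0.059],[0,0,0.059]],"grip":[0,0,0,0,0]}' 10
python3 -m creep '{"translation":[[0,0,0],[0,0,0]],"turn":[[0,0,0.052],[0,0,0]],"grip":[0,0]}'
python3 go.py 45 0 340
```

```text
time_s: 0.72
tool_pos: [0.2494, 0.6004, 0.3406]
tool_rot: [180.0, -0.0, 104.0]
force: [0.0, -0.3, -1.5]
grip_width: 0.0452
grasp_force: 0.0
time_s: 0.98
tool_pos: [0.2493, 0.6001, 0.3397]
tool_rot: [-180.0, 0.1, 95.1]
force: [1.0, 0.4, -0.1]
grip_width: 0.0251
grasp_force: 0.0
t 0.975 stand [-574.923 -179.256  339.7  ] rpy [-179.986    0.054   95.08 ] F(stand) [-0.342  1.068 -0.055] q [-72.681  17.243   3.976  67.181  -1.172  95.668 -63.918]
units [-7.752  2.23   0.003]
```

```bash
python3 -m creep '{"translation":[[-0.6,0.4,0],[-0.6,0.4,0],[-0.65,0.4,0],[-0.65,0.3,0],[-0.7,0.2,0]],"turn":[[0,0,0],[0,0,0],[0,0,0],[0,0,0],[0,0,0]],"grip":[0,0,0,0,0]}'
python3 -m creep '{"translation":[[-0.7,0.2,0],[-0.7,0.1,0],[-0.7,0,0],[-0.7,0,0],[0,0,0]],"turn":[[0,0,0],[0,0,0],[0,0,0],[0,0,0],[0,0,0]],"grip":[0,0,0,0,0]}'
python3 go.py 45 0 300
```

```text
time_s: 1.6
tool_pos: [0.4081, 0.355, 0.3398]
tool_rot: [-180.0, 0.0, 95.1]
force: [0.2, 0.8, -0.2]
grip_width: 0.0005
grasp_force: 0.0
time_s: 2.22
tool_pos: [0.4514, 0.1305, 0.3411]
tool_rot: [179.9, -0.0, 94.6]
force: [-1.6, -0.2, -0.6]
grip_width: 0.0006
grasp_force: 0.0
t 2.225 stand [-89.513 -18.862 341.087] rpy [179.91   -0.03   94.634] F(stand) [ 0.013 -1.584 -0.588] q [-45.504  -6.883  23.524  92.439   2.747  93.778 -17.312]
units [-1.68   0.246  0.513]
```

```bash
python3 -m creep '{"translation":[[-0.56,0.1,0],[-0.56,0.1,0],[-0.56,0.05,0],[0,0,0],[0,0,0]],"turn":[[0,0,0],[0,0,0],[0,0,0],[0,0,0],[0,0,0]],"grip":[0,0,0,0,0]}'
python3 go.py 45 0 202
```

```text
time_s: 2.85
tool_pos: [0.482, 0.0053, 0.3401]
tool_rot: [-180.0, -0.0, 95.2]
force: [0.8, -0.0, -0.0]
grip_width: 0.0001
grasp_force: 0.0
t 2.85 stand [ 37.904   0.669 340.082] rpy [-179.983   -0.037   95.154] F(stand) [ 0.083  0.747 -0.014] q [-39.303  -5.98   32.639  91.357   3.19   93.694  -1.447]
units [-0.09  -0.008  1.726]
```

```bash
python3 -m creep '{"translation":[[-0.1,0,0.4],[0,0,0.45],[0,0,0.45],[0,0,0.42],[0,0,0]],"turn":[[0,0,0],[0,0,0],[0,0,0],[0,0,0],[0,0,0]],"grip":[0,0,0,0,0]}'
python3 go.py 0 0 214
python3 - <<'E'
from h import *
c=cam("scene");f=c["frame"][110:240,180:360,::-1]
cv2.imwrite("pics/s1.png",cv2.convertScaleAbs(cv2.resize(f,(790,570),interpolation=cv2.INTER_CUBIC),alpha=1.4))
E
```

```text
time_s: 3.48
tool_pos: [0.4807, -0.0024, 0.2004]
tool_rot: [-179.7, 0.0, 95.2]
force: [-0.8, 0.3, 1.3]
grip_width: 0.0007
grasp_force: 0.0
t 3.475 stand [ 45.454  -1.262 200.387] rpy [-179.699    0.031   95.206] F(stand) [-0.361 -0.774  1.265] q [-38.365  -4.29   34.053 105.738   2.489  78.13    0.295]
units [ 0.568  0.017 -0.171]
```

View pics/s1.png

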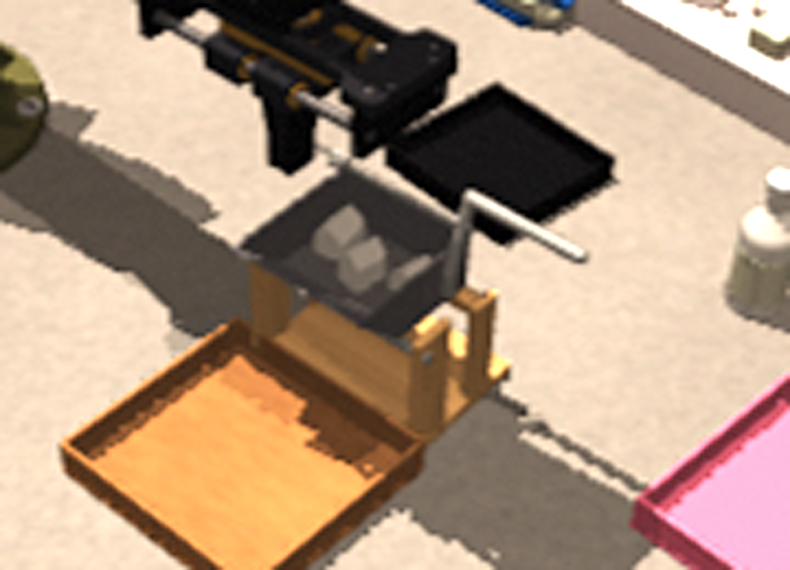

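The picture shows the shut fingers with their tip at (290,165), in front of the lid edge. All three houses are in the box at (340,230), (362,265) and (405,270). I'll push along the arc.

```bash
python3 -m creep '{"translation":[[0.15,0,0],[0.15,0,0],[0.125,0,-0.1],[0.125,0,-0.1],[0.125,0,-0.1]],"turn":[[0,0,0],[0,0,0],[0,0,0],[0,0,0],[0,0,0]],"grip":[0,0,0,0,0]}'
python3 go.py -40 0 232
python3 -m creep '{"translation":[[0.125,0,-0.05],[0.125,0,-0.04],[0.125,0,-0.02],[0.125,0,0],[0,0,0]],"turn":[[0,0,0],[0,0,0],[0,0,0],[0,0,0],[0,0,0]],"grip":[0,0,0,0,0]}'
python3 go.py -88 0 228
python3 - <<'E'
from h import *
c=cam("scene");f=c["frame"][90:220,180:360,::-1]
cv2.imwrite("pics/s2.png",cv2.convertScaleAbs(cv2.resize(f,(790,570),interpolation=cv2.INTER_CUBIC),alpha=1.4))
E
```

```text
time_s: 4.15
tool_pos: [0.4783, 0.0504, 0.2277]
tool_rot: [179.9, -0.0, 95.0]
force: [-0.1, 0.4, 0.1]
grip_width: 0.0002
grasp_force: 0.0
t 4.15 stand [ -7.37    0.916 227.652] rpy [179.949  -0.017  94.988] F(stand) [-0.393 -0.03   0.076] q [-41.242  -5.094  30.353 103.416   2.593  80.94   -6.405]
units [ 0.408 -0.011 -0.054]
time_s: 4.78
tool_pos: [0.4743, 0.0904, 0.2352]
tool_rot: [-180.0, 0.0, 95.1]
force: [0.3, -0.5, -0.4]
grip_width: 0.0005
grasp_force: 0.0
t 4.775 stand [-47.576   0.46  235.153] rpy [-179.971    0.009   95.073] F(stand) [ 0.481  0.26  -0.401] q [-43.26   -4.665  27.827 102.336   2.202  81.828 -10.752]
units [ 0.505 -0.005  0.089]
```

View pics/s2.png

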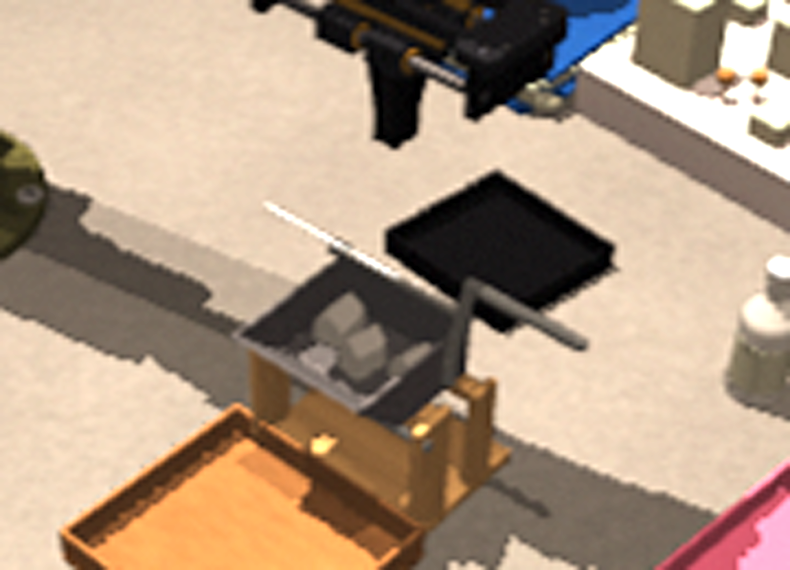

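Run:
```python
from h import *
np.set_printoptions(precision=3,suppress=True)
A=np.array([.478,.043,0]); t=np.radians(5); M=np.array([[np.sin(t),np.cos(t),0],[-np.cos(t),np.sin(t),0],[0,0,1]])
c=cam("scene")
def pr(*s): 
    w=A+M@(np.array(s)/1000); p=cv2.projectPoints(w.reshape(1,3),np.array(c["rvec"]),np.array(c["tvec"]),c["K"],None)[0].ravel(); return (p-[180,90])*4.39
for n,s in dict(tcp=(-47.6,.5,235),leverL=(-60,60,185),tip=(-60,145,185),hingeL=(-70,55,146),hingeR=(-70,-55,146),edge0L=(10,55,228),edge0R=(10,-55,228),lipL=(45,55,145),lipR=(45,-55,145)).items(): print(n,pr(*s))
for u,v in [(300,222),(350,248),(395,272),(395,135)]: print(u,v,M.T@(world(c,round(180+u/4.39),round(90+v/4.39),0)-A)*1000)
c=cam("top")
cv2.imwrite("pics/t2.png",cv2.convertScaleAbs(cv2.resize(c["frame"][165:260,190:320,::-1],(780,570),interpolation=cv2.INTER_CUBIC),alpha=1.4))
```

```text
tcp [389.96  185.156]
leverL [470.746 277.6  ]
tip [577.609 337.175]
hingeL [470.944 312.751]
hingeR [346.873 242.111]
edge0L [395.476 273.888]
edge0R [263.905 198.791]
lipL [355.186 402.682]
lipR [229.872 324.455]
300 222 [ 17.315 -18.198 231.627]
350 248 [-208.139 -171.984   -2.313]
395 272 [-64.672  -6.655 149.449]
395 135 [-40.033   9.57  280.81 ]
```

View pics/t2.png

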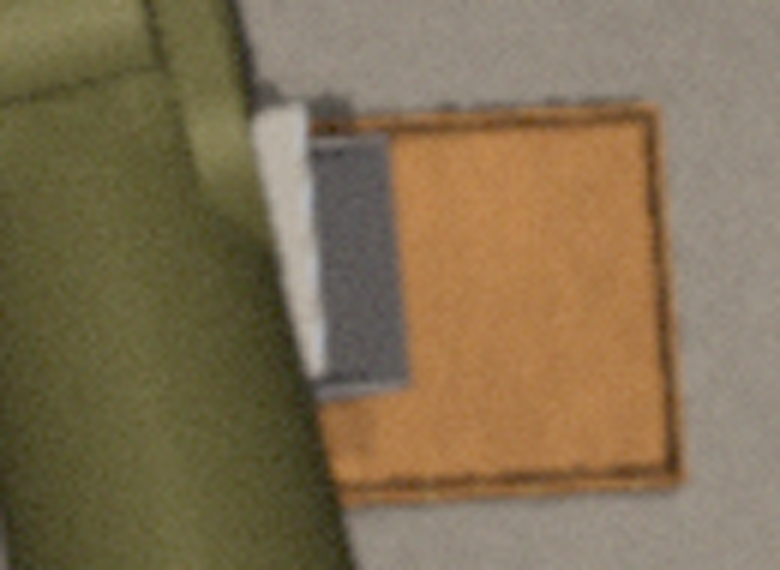

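The lid is unmoved at its half-open angle. The fingertip shows at (395,145) but should project to (390,185), so the real tip seems about 35 mm higher than reported. I'll check that against the start image and the depth.

Run:
```python
from h import *
import pickle
np.set_printoptions(precision=3,suppress=True)
c=pickle.load(open("c0.pkl","rb"))["scene"]
def pr(c,w): return cv2.projectPoints(np.array(w,float).reshape(1,3),np.array(c["rvec"]),np.array(c["tvec"]),c["K"],None)[0].ravel()
print("start tcp px",pr(c,(.2492,.5997,.1833)),"(800 view)",pr(c,(.2492,.5997,.1833))*1.5625)
c=cam("scene"); o=env.get_obs(); p=o["tool_pos"]; print(p,pr(c,p))
# points of the gripper near the tool axis
v,u=np.mgrid[60:140,230:300]; z=c["z_map"][60:140,230:300]; K=c["K"]
P=np.stack([(u-K[0,2])*z/K[0,0],(v-K[1,2])*z/K[1,1],z],-1)[z>0]
W=(P-np.array(c["tvec"]).ravel())@cv2.Rodrigues(np.array(c["rvec"]))[0]
W=W[(np.hypot(*(W[:,:2]-p[:2]).T)<.04)&(W[:,2]>.15)]
W=W[W[:,2].argsort()]; print(len(W)); print(W[:14]); print(W[::40])
```

```text
start tcp px [323.979  61.231] (800 view) [506.218  95.673]
[0.475 0.089 0.235] [268.5   132.337]
1337
[[0.481 0.102 0.274]
 [0.475 0.081 0.274]
 [0.474 0.079 0.274]
 [0.467 0.078 0.274]
 [0.469 0.079 0.275]
 [0.482 0.079 0.276]
 [0.484 0.088 0.276]
 [0.483 0.093 0.276]
 [0.474 0.082 0.276]
 [0.481 0.09  0.276]
 [0.479 0.081 0.276]
 [0.483 0.096 0.278]
 [0.486 0.079 0.278]
 [0.484 0.084 0.278]]
[[0.481 0.102 0.274]
 [0.482 0.097 0.286]
 [0.473 0.083 0.298]
 [0.469 0.079 0.31 ]
 [0.47  0.078 0.321]
 [0.473 0.056 0.35 ]
 [0.507 0.079 0.359]
 [0.472 0.06  0.365]
 [0.503 0.111 0.367]
 [0.491 0.053 0.368]
 [0.474 0.065 0.372]
 [0.495 0.105 0.377]
 [0.466 0.063 0.381]
 [0.496 0.11  0.384]
 [0.449 0.061 0.386]
 [0.487 0.091 0.388]
 [0.491 0.083 0.392]
 [0.489 0.109 0.395]
 [0.443 0.066 0.398]
 [0.487 0.09  0.402]
 [0.47  0.068 0.406]
 [0.474 0.067 0.411]
 [0.485 0.091 0.415]
 [0.487 0.103 0.419]
 [0.488 0.091 0.424]
 [0.457 0.057 0.434]
 [0.484 0.054 0.441]
 [0.468 0.052 0.446]
 [0.497 0.061 0.449]
 [0.484 0.053 0.452]
 [0.506 0.088 0.453]
 [0.498 0.066 0.455]
 [0.504 0.096 0.459]
 [0.497 0.067 0.464]]
```

The real fingertips are about 37 mm short of the reported TCP along the tool axis, with xy correct. I'll go back and repeat the push with TCP z 37 mm lower.

```bash
python3 -m creep '{"translation":[[-0.4,0,0],[-0.4,0,0],[-0.4,0,0],[0,0,0],[0,0,0.4]],"turn":[[0,0,0],[0,0,0],[0,0,0],[0,0,0],[0,0,0]],"grip":[0,0,0,0,0]}'
python3 -m creep '{"translation":[[0,0,0.4],[0,0,0],[0,0,0]],"turn":[[0,0,0],[0,0,0],[0,0,0]],"grip":[0,0,0]}'
python3 go.py 45 0 164
```

```text
time_s: 5.6
tool_pos: [0.4849, -0.0058, 0.2052]
tool_rot: [179.7, -0.1, 94.9]
force: [-0.1, 0.0, -1.1]
grip_width: 0.0008
grasp_force: 0.0
time_s: 5.98
tool_pos: [0.4836, -0.0057, 0.1726]
tool_rot: [179.9, -0.0, 95.0]
force: [-0.4, -0.2, 0.9]
grip_width: 0.0003
grasp_force: 0.0
t 5.975 stand [ 49.035   1.36  172.613] rpy [179.917  -0.012  95.003] F(stand) [ 0.202 -0.463  0.873] q [-38.095  -3.217  34.757 108.095   1.888  74.475   1.119]
units [ 0.05  -0.017  0.108]
```

```bash
python3 -m creep '{"translation":[[0.15,0,0.08],[0.15,0,0],[0.125,0,-0.06],[0.125,0,-0.1],[0,0,0]],"turn":[[0,0,0],[0,0,0],[0,0,0],[0,0,0],[0,0,0]],"grip":[0,0,0,0,0]}'
python3 go.py -10 0 186
python3 -m creep '{"translation":[[0.125,0,-0.1],[0.125,0,-0.05],[0.125,0,-0.04],[0.125,0,-0.03],[0,0,0]],"turn":[[0,0,0],[0,0,0],[0,0,0],[0,0,0],[0,0,0]],"grip":[0,0,0,0,0]}'
python3 go.py -60 0 197
python3 - <<'E'
from h import *
c=cam("scene");f=c["frame"][90:220,180:360,::-1]
cv2.imwrite("pics/s3.png",cv2.convertScaleAbs(cv2.resize(f,(790,570),interpolation=cv2.INTER_CUBIC),alpha=1.4))
E
```

```text
time_s: 6.6
tool_pos: [0.4798, 0.0389, 0.1789]
tool_rot: [179.9, -0.0, 95.1]
force: [-0.1, 0.2, -0.3]
grip_width: 0.0003
grasp_force: 0.0
t 6.6 stand [  4.219   1.416 178.929] rpy [179.89   -0.03   95.089] F(stand) [-0.228 -0.121 -0.26 ] q [-40.581  -3.64   31.788 107.79    1.958  75.202  -4.253]
units [ 0.178 -0.017 -0.088]
time_s: 7.22
tool_pos: [0.4756, 0.0786, 0.1955]
tool_rot: [180.0, -0.0, 95.1]
force: [0.6, -0.8, 0.3]
grip_width: 0.0003
grasp_force: 0.0
t 7.225 stand [-35.708   0.707 195.53 ] rpy [179.99   -0.005  95.082] F(stand) [0.872 0.572 0.288] q [-42.765  -3.838  29.14  106.127   1.912  77.223  -9.021]
units [ 0.304 -0.008 -0.018]
```

View pics/s3.png

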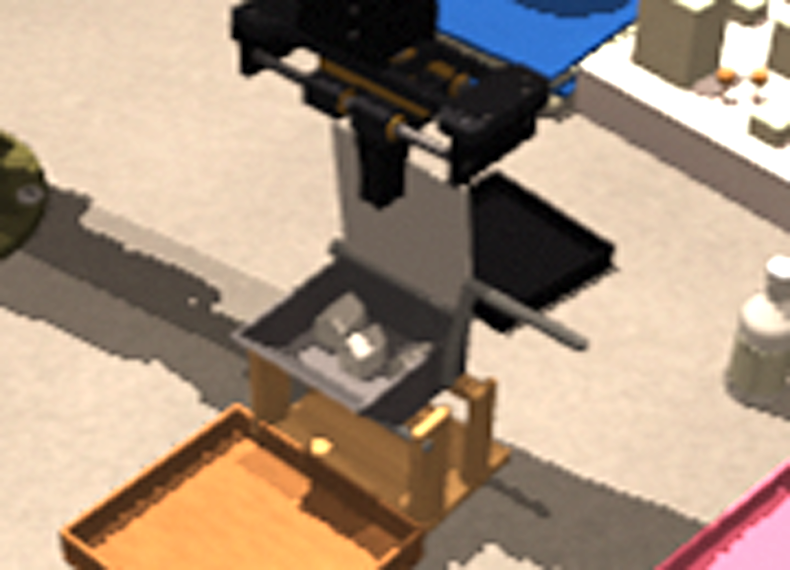

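The finger is on the lid face at (380,200) and the lid is near upright. I'll carry on through the detent.

```bash
python3 -m creep '{"translation":[[0.15,0,0],[0.15,0,0],[0.125,0,0.02],[0.125,0,0.03],[0.1,0,0.03]],"turn":[[0,0,0],[0,0,0],[0,0,0],[0,0,0],[0,0,0]],"grip":[0,0,0,0,0]}'
python3 go.py -102 0 181
python3 -m creep '{"translation":[[0.125,0,0.08],[0.1,0,0.1],[0.05,0,0.06],[0,0,0]],"turn":[[0,0,0],[0,0,0],[0,0,0],[0,0,0]],"grip":[0,0,0,0]}'
python3 go.py -112 0 171
```

```text
time_s: 7.9
tool_pos: [0.471, 0.1295, 0.1887]
tool_rot: [-180.0, 0.0, 95.0]
force: [-0.0, -1.0, -0.5]
grip_width: 0.0005
grasp_force: 0.3
t 7.9 stand [-86.759   0.551 188.737] rpy [-179.979    0.043   94.975] F(stand) [ 0.986 -0.094 -0.465] q [-45.357  -2.445  26.28  105.829   1.151  76.396 -14.393]
units [ 0.191 -0.007  0.097]
time_s: 8.4
tool_pos: [0.4693, 0.151, 0.1703]
tool_rot: [-180.0, 0.0, 95.0]
force: [-1.5, -2.2, 3.9]
grip_width: 0.0009
grasp_force: 1.8
t 8.4 stand [-108.343    0.725  170.329] rpy [-179.996    0.03    94.975] F(stand) [ 2.082 -1.64   3.889] q [-46.354  -1.093  25.275 106.801   0.514  74.2   -16.248]
units [ 0.046 -0.009 -0.008]
```

```bash
python3 -m creep '{"translation":[[0.06,0,0],[0.06,0,0],[0,0,0]],"turn":[[0,0,0],[0,0,0],[0,0,0]],"grip":[0,0,0]}'
python3 go.py -112 0 171
python3 - <<'E'
from h import *
A=np.array([.478,.043,0]); t=np.radians(5); M=np.array([[np.sin(t),np.cos(t),0],[-np.cos(t),np.sin(t),0],[0,0,1]])
c=cam("scene");f=c["frame"][90:220,180:360,::-1]
cv2.imwrite("pics/s4.png",cv2.convertScaleAbs(cv2.resize(f,(790,570),interpolation=cv2.INTER_CUBIC),alpha=1.4))
K=c["K"];z=c["z_map"];v,u=np.mgrid[0:384,0:512]
P=np.stack([(u-K[0,2])*z/K[0,0],(v-K[1,2])*z/K[1,1],z],-1)[z>0]
W=(P-np.array(c["tvec"]).ravel())@cv2.Rodrigues(np.array(c["rvec"]))[0]; S=(W-A)@M*1000
for s in (1,-1):
  Q=S[(abs(S[:,1]-s*38)<14)&(S[:,2]>155)&(S[:,2]<215)&(S[:,0]<-65)&(S[:,0]>-180)]
  print(len(Q),np.median(np.degrees(np.arctan2(Q[:,2]-146,Q[:,0]+70)))/57.296, Q[Q[:,2].argsort()][::max(1,len(Q)//6)])
E
```

```text
time_s: 8.78
tool_pos: [0.4691, 0.1521, 0.1699]
tool_rot: [-179.9, 0.6, 94.7]
force: [-1.9, -17.8, 8.1]
grip_width: 0.0003
grasp_force: 8.6
t 8.775 stand [-109.497    0.657  169.857] rpy [-179.88     0.649   94.659] F(stand) [17.601 -3.406  8.1  ] q [-46.688  -0.785  25.101 106.589   0.954  74.428 -17.19 ]
units [ 0.031 -0.008 -0.015]
227 2.2348445614899943 [[ -68.76217556   28.059209    155.03957103]
 [ -77.84100539   49.57477236  169.08775515]
 [ -94.84863832   31.36402777  178.52326854]
 [-100.00633857   45.10029207  186.55667049]
 [-107.51336503   42.05717756  195.13796037]
 [-117.75202457   44.06790414  204.77395401]
 [-124.62135354   48.69698462  213.99806888]]
219 2.204983112683423 [[ -73.68918081  -42.36716648  155.03654704]
 [ -81.10741505  -45.12970448  164.42702679]
 [ -92.25908382  -47.24418643  175.75328685]
 [ -99.69731352  -50.04269935  185.04692186]
 [-102.91243502  -49.19783663  194.73198229]
 [-122.29274584  -30.99344727  204.19692027]
 [-125.08177838  -37.72179946  213.8542932 ]]
```

View pics/s4.png

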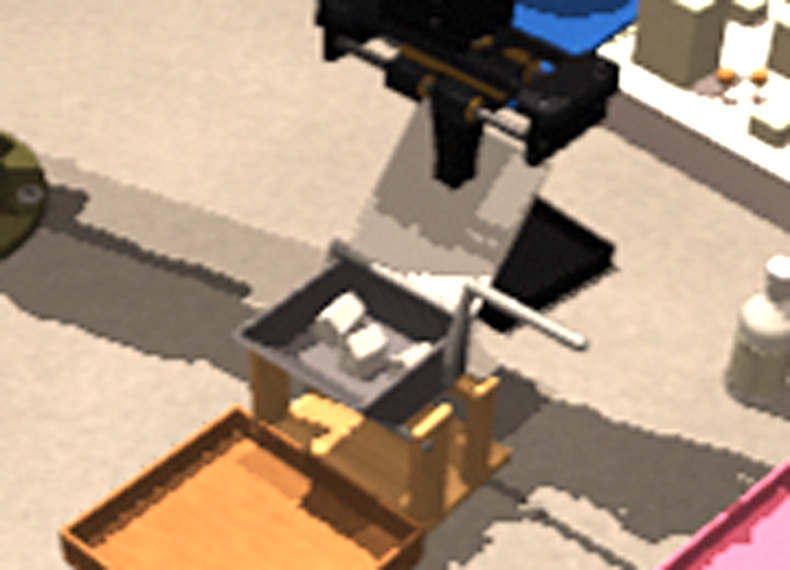

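The lid is against its stop at about 2.22 rad, with 17 N at the finger. I'll retract, rise and turn the gripper for the lever.

```bash
python3 -m creep '{"translation":[[-0.2,0,0],[-0.3,0,0],[0,0,-0.5],[0,0,-0.6],[0,0,-0.6]],"turn":[[0,0,0],[0,0,0],[0,0,0],[0,0,0],[0,0,0]],"grip":[0,0,0,0,0]}'
python3 -m creep '{"translation":[[0,0.5,0],[0,0.5,0],[0,0.5,0],[0,0,0],[0,0,0]],"turn":[[0,0,0],[0,0,0],[0,0,0],[0,0,-0.059],[0,0,-0.059]],"grip":[0,0,0,0,0]}'
python3 -m creep '{"translation":[[0,0,0],[0,0,0],[0,0,0],[0,0,0],[0,0,0]],"turn":[[0,0,-0.059],[0,0,-0.059],[0,0,-0.059],[0,0,-0.059],[0,0,-0.059]],"grip":[0,0,0,0,0]}'
python3 -m creep '{"translation":[[0,0,0],[0,0,0],[0,0,0]],"turn":[[0,0,-0.059],[0,0,-0.028],[0,0,0]],"grip":[0,0,0]}'
python3 go.py -100 125 290
python3 - <<'E'
from h import *
A=np.array([.478,.043,0]); t=np.radians(5); M=np.array([[np.sin(t),np.cos(t),0],[-np.cos(t),np.sin(t),0],[0,0,1]])
c=cam("scene")
K=c["K"];z=c["z_map"];v,u=np.mgrid[0:384,0:512]
P=np.stack([(u-K[0,2])*z/K[0,0],(v-K[1,2])*z/K[1,1],z],-1)[z>0]
W=(P-np.array(c["tvec"]).ravel())@cv2.Rodrigues(np.array(c["rvec"]))[0]; S=(W-A)@M*1000
Q=S[(abs(S[:,1])<45)&(S[:,2]>175)&(S[:,2]<250)&(S[:,0]<-40)&(S[:,0]>-180)]
print(len(Q),np.median(np.arctan2(Q[:,2]-146,Q[:,0]+70)))
E
```

```text
time_s: 9.45
tool_pos: [0.4716, 0.1213, 0.3069]
tool_rot: [-180.0, -0.1, 95.0]
force: [0.7, -0.4, 0.1]
grip_width: 0.0005
grasp_force: 0.0
time_s: 10.07
tool_pos: [0.5918, 0.1318, 0.3045]
tool_rot: [-179.9, -0.0, 116.6]
force: [0.0, -0.4, -0.3]
grip_width: 0.0005
grasp_force: 0.0
time_s: 10.7
tool_pos: [0.5914, 0.1319, 0.3052]
tool_rot: [180.0, -0.0, 169.7]
force: [0.4, 0.4, -0.4]
grip_width: 0.0007
grasp_force: 0.0
time_s: 11.08
tool_pos: [0.5914, 0.1317, 0.3053]
tool_rot: [180.0, -0.0, -175.1]
force: [-0.1, 0.5, -0.6]
grip_width: 0.0005
grasp_force: 0.0
t 11.075 stand [-78.505 120.676 305.333] rpy [ 179.968   -0.018 -175.065] F(stand) [-0.536 -0.044 -0.563] q [-33.589  11.566  22.415  78.872  -4.419  90.428  83.318]
units [-0.054  0.269  0.192]
758 2.0083171413405054
```

```bash
python3 -m creep '{"translation":[[-0.05,0.3,0.2],[0,0,0.5],[0,0,0.5],[0,0,0.5],[0,0,0.5]],"turn":[[0,0,0],[0,0,0],[0,0,0],[0,0,0],[0,0,0]],"grip":[0,0,0,0,0]}'
python3 -m creep '{"translation":[[0,0,0],[0,0,0]],"turn":[[0,0,0],[0,0,0]],"grip":[0,0]}'
python3 go.py -100 125 128
python3 - <<'E'
from h import *
c=cam("scene");f=c["frame"][90:220,180:360,::-1]
cv2.imwrite("pics/s5.png",cv2.convertScaleAbs(cv2.resize(f,(790,570),interpolation=cv2.INTER_CUBIC),alpha=1.4))
E
```

```text
time_s: 11.75
tool_pos: [0.5923, 0.1581, 0.1271]
tool_rot: [180.0, -0.1, -175.0]
force: [0.0, 0.5, 0.2]
grip_width: 0.0004
grasp_force: 0.0
time_s: 12.0
tool_pos: [0.5939, 0.157, 0.1308]
tool_rot: [180.0, 0.1, -175.0]
force: [0.4, 0.3, 0.9]
grip_width: 0.0002
grasp_force: 0.0
t 12.0 stand [-103.418  125.367  130.818] rpy [ 179.964    0.077 -174.982] F(stand) [-0.264  0.428  0.899] q [-34.574  16.095  20.802  93.426  -5.984  71.49   82.395]
units [ 0.005 -0.043  0.035]
```

View pics/s5.png

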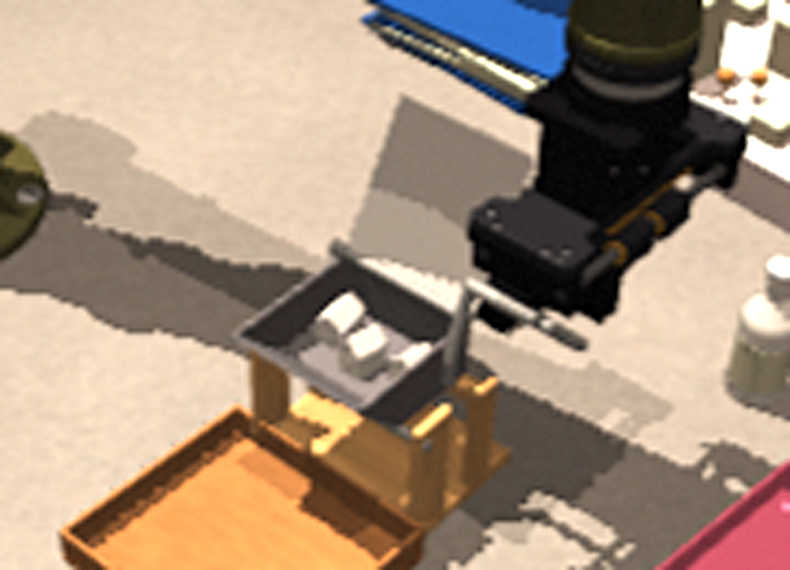

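The lid stays back by itself, seen at (420,160), and the fingers are behind the lever at (520,320). I'll push the lever.

```bash
python3 -m creep '{"translation":[[0,-0.15,0],[0,-0.13,0],[0,-0.13,0],[0,-0.13,0],[0,-0.13,0]],"turn":[[0,0,0],[0,0,0],[0,0,0],[0,0,0],[0,0,0]],"grip":[0,0,0,0,0]}'
python3 go.py -100 125 128
python3 -m creep '{"translation":[[0,-0.13,0],[0,-0.13,0],[0,-0.13,0],[0,-0.13,0],[0,-0.13,0]],"turn":[[0,0,0],[0,0,0],[0,0,0],[0,0,0],[0,0,0]],"grip":[0,0,0,0,0]}'
python3 go.py 50 125 128
```

```text
time_s: 12.68
tool_pos: [0.5992, 0.1056, 0.1319]
tool_rot: [179.7, 0.2, -174.9]
force: [-0.0, 6.2, 5.9]
grip_width: 0.0003
grasp_force: 3.3
t 12.675 stand [-51.784 126.195 131.931] rpy [ 179.707    0.232 -174.874] F(stand) [-6.213  0.515  5.852] q [-31.079  15.28   22.324  94.427  -6.359  71.244  87.682]
units [0.014 0.602 0.052]
time_s: 13.3
tool_pos: [0.6021, 0.049, 0.1292]
tool_rot: [-180.0, -0.1, -175.1]
force: [-0.7, 1.8, 0.0]
grip_width: 0.0003
grasp_force: 0.6
t 13.3 stand [  4.876 124.099 129.202] rpy [-179.961   -0.07  -175.065] F(stand) [-1.903 -0.568  0.022] q [-27.482  15.266  24.102  94.971  -6.478  71.222  92.897]
units [-0.012 -0.564  0.015]
```

```bash
python3 -m creep '{"translation":[[0,-0.12,0],[0,-0.12,0],[0,-0.12,0],[0,-0.12,0],[0,-0.12,0]],"turn":[[0,0,0],[0,0,0],[0,0,0],[0,0,0],[0,0,0]],"grip":[0,0,0,0,0]}'
python3 -m creep '{"translation":[[0,-0.12,0],[0,-0.1,0],[0,0,0],[0,0,0],[0,0,0]],"turn":[[0,0,0],[0,0,0],[0,0,0],[0,0,0],[0,0,0]],"grip":[0,0,0,0,0]}'
python3 go.py -50 125 300
python3 - <<'E'
from h import *
c=cam("scene");f=c["frame"][90:240,160:360,::-1]
cv2.imwrite("pics/s6.png",cv2.convertScaleAbs(cv2.resize(f,(800,600),interpolation=cv2.INTER_CUBIC),alpha=1.4))
E
```

```text
time_s: 13.92
tool_pos: [0.6066, 0.002, 0.1298]
tool_rot: [180.0, -0.0, -175.0]
force: [0.5, 1.1, -1.8]
grip_width: 0.0004
grasp_force: 0.7
time_s: 14.55
tool_pos: [0.6083, -0.0147, 0.13]
tool_rot: [-180.0, 0.0, -175.0]
force: [0.3, 0.2, 0.0]
grip_width: 0.0006
grasp_force: 0.0
t 14.55 stand [ 68.816 124.732 129.96 ] rpy [-179.999    0.014 -174.993] F(stand) [-0.191  0.322  0.015] q [-22.877  15.872  26.033  94.424  -7.278  71.371  99.629]
units [-0.004  1.485 -2.126]
```

View pics/s6.png

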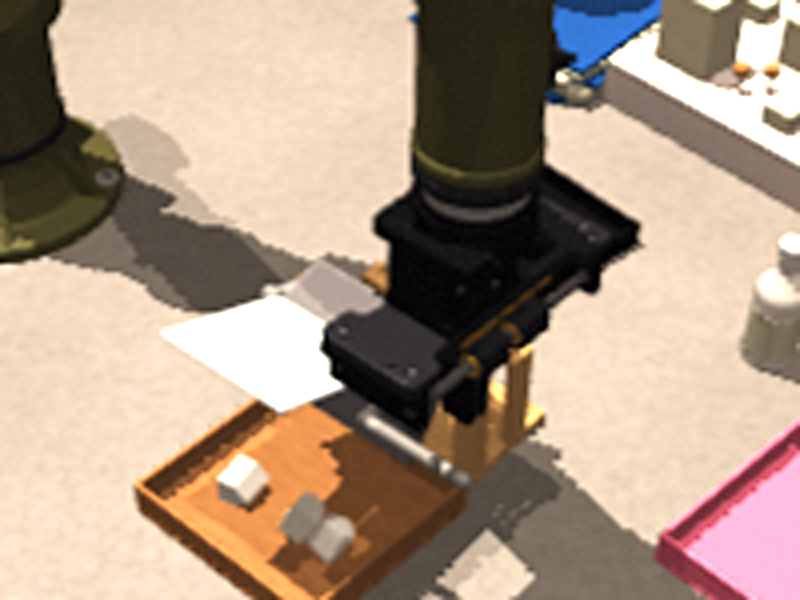

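The box is tipped, the lid is still back at (260,350), and the three houses are in the tray at (242,480), (305,515) and (332,538). I'll retreat and check by numbers.

```bash
python3 -m creep '{"translation":[[0,0.3,0],[0,0,-0.5],[0,0,-0.6],[0,0,-0.6],[-0.5,0,-0.4]],"turn":[[0,0,0],[0,0,0],[0,0,0],[0,0,0],[0,0,0]],"grip":[0,0,0,0,0]}'
python3 -m creep '{"translation":[[-0.6,0,0],[0,0,0],[0,0,0],[0,0,0],[0,0,0]],"turn":[[0,0,0],[0,0,0],[0,0,0],[0,0,0],[0,0,0]],"grip":[0,0,0,0,0]}'
python3 - <<'E'
from h import *
import pickle
A=np.array([.478,.043,0]); t=np.radians(5); M=np.array([[np.sin(t),np.cos(t),0],[-np.cos(t),np.sin(t),0],[0,0,1]])
def S(c):
    K=c["K"];z=c["z_map"];v,u=np.mgrid[0:384,0:512]
    P=np.stack([(u-K[0,2])*z/K[0,0],(v-K[1,2])*z/K[1,1],z],-1)
    return ((P-np.array(c["tvec"]).ravel())@cv2.Rodrigues(np.array(c["rvec"]))[0]-A)@M*1000, z>0
ph=1.92; hx,hz=-70*np.cos(ph)+46*np.sin(ph),100+70*np.sin(ph)+46*np.cos(ph)
print("hinge tipped",hx,hz)
for n in("scene","top"):
    c=cam(n); s,ok=S(c)
    Q=s[ok&(abs(s[...,1])<45)&(s[...,0]>hx+25)&(s[...,0]<hx+130)&(s[...,2]>80)&(s[...,2]<290)]
    if len(Q)>30:
        k=np.polyfit(Q[:,0],Q[:,2],1); a=np.arctan(k[0]); print(n,len(Q),"lid slope",a,"-> lid",a+ph,"or",Q[:,0].min(),Q[:,0].max(),np.median(np.arctan2(Q[:,2]-hz,Q[:,0]-hx))+ph)
    H=ok&(abs(s[...,1])<80)&(s[...,0]>10)&(s[...,0]<170)&(s[...,2]>9)&(s[...,2]<45)&(c["frame"].min(-1)>75)
    nn,_,st,ce=cv2.connectedComponentsWithStats(H.astype(np.uint8))
    for i in range(1,nn):
        if st[i,4]>5: print(n,"blob",st[i,4],ce[i]); print(s[round(ce[i][1]),round(ce[i][0])])
    d=pickle.load(open("c0.pkl","rb"))[n]["frame"].astype(int)-c["frame"]
    if n=="top":
        for nm,u,v in[("glue",131,163),("tape",363,270),("rule",374,164)]: print(nm,abs(d[v-22:v+22,u-22:u+22]).mean())
E
```

```text
time_s: 15.22
tool_pos: [0.6459, 0.012, 0.3025]
tool_rot: [179.9, 0.3, -175.0]
force: [1.3, -0.4, 0.8]
grip_width: 0.0006
grasp_force: 0.0
time_s: 15.85
tool_pos: [0.6932, 0.0164, 0.2991]
tool_rot: [180.0, 0.1, -175.0]
force: [-0.2, 0.4, 0.2]
grip_width: 0.0003
grasp_force: 0.0
hinge tipped 67.17416737008782 150.03629920503144
scene 789 lid slope 0.1263022135901741 -> lid 2.046302213590174 or 92.28717818130713 189.40661894231772 2.068815810080408
scene blob 86 [219.87209302 208.55813953]
[119.00921469 -39.9160217   23.7649145 ]
scene blob 48 [230.29166667 218.375     ]
[126.87626523   9.94975243  28.24012027]
scene blob 47 [238.70212766 222.38297872]
[120.2428734   39.73022857  28.15761915]
top 1338 lid slope 0.1289561330221019 -> lid 2.0489561330221018 or 92.19863706996263 188.74493341269022 2.0818929968934543
top blob 88 [280.23863636 230.54545455]
[115.33955781 -49.28039525  30.21031608]
glue 7.086604683195592
tape 7.142217630853994
rule 7.706783746556474
```

```bash
python3 -c "
from cell import env
print(env.sign_off())"
```

```text
the job is handed in; nothing more can be done
None
```

I swung the lid back past its detent and let it go, then tipped the box right over, and handed the job in after about 16 s: the lid was holding at about 2.05 rad, all three houses lay in the tray, and the glue, tape and rule showed no change in the camera.

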